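# Set out the court kit on the locker shelf

## Task

Set out the court kit on the locker shelf (left and right as the robot sees them): lay the grommet box flat in the middle of the rubber mat, its long side along the mat's; stand the shuttle tube on the mat to the left of the box, and nest the two shuttlecocks, corks up, one over the other on the mat to the right of the box, both in line with the box and midway between its end and the mat's end. Slide the wooden court tag lengthwise under the clipboard's sprung clip, central and square to the board, until it is fully home against the stop. Leave the cup and the bottle where they stand, and leave everything released and at rest.

Things in the scene. Friction and masses are not known exactly. Their poses are not given: they have to be found in the camera images.
- tube: Upright yellow shuttle tube with a white ribbed twist cap: 190 mm tall in all, body 64 mm in diameter, cap 66 mm in diameter over the top 22 mm; about 0.09 kg, loose. The cap does not turn here; grip cap or body from above. Origin: centre of its underside, z up along the tube.
- box: Small flat plastic grommet box with a clear clip-on lid (shut; moves as one piece): 60 mm along its x, 86 mm along its y, 28 mm tall; about 0.07 kg, loose. Origin: centre of its underside.
- shuttle_a: One of two identical white nylon shuttlecocks, loose, 12 g, standing on its hollow skirt, cork up: skirt 62 mm across at the bottom, tapering to 31 mm at 60 mm height, wall 1.8 mm; cork 26 mm across from 60 to 76 mm height, rounded to the top at 84 mm (grip here). Another lowered over it within about 5 mm of centre nests about 26 mm higher. Origin: centre of the skirt's open underside.
- shuttle_b: The other shuttlecock, the same in every way; either may be the upper one. Origin: centre of the skirt's open underside.
- tag: Court tag: a stiff flat plywood plate, 55 mm along its x, 110 mm along its y, 5 mm thick, 35 g, loose, lying flat. Either end may go under the clip. Origin: centre of its underside.
- mat: Black rubber mat fixed to the shelf, 110 mm along its x (away from the robot), 320 mm along its y (to the robot's left), 3 mm thick. Origin: centre of its underside. With the box in the middle, the middle of the bare rubber on either side of it lies 101 mm from the mat's centre along y.
- clipboard: Wooden clipboard with a paper sheet, screwed flat to the shelf: 190 mm along its x (away from the robot), 130 mm along its y, 4 mm thick. Origin: centre of its underside. A steel clip 96 mm wide sits centred at its far (+x) end; behind its jaw a stop 6.5 mm high has its face at x = +70 mm, so a tag fully home has its centre at x = +15 mm.
- clip (a joint): Angle of the sprung steel clip jaw: 0 shut, about 0.12 rad with the tag home. In clipboard x: the jaw bears at +54 mm, 2 mm above the board; towards the robot its lip flares up to a mouth at +30 mm, 13 mm above the board. A tag slid along +x flat on the board lifts the jaw with its edge, for under 10 N. Keep fingers at x below +25 mm. Spring 1 to 3 N.
- cup: White ceramic cup, 76 mm in diameter at the rim, 80 mm tall, standing at the left of the work; not to be disturbed. Origin: centre of its underside.
- bottle: Aluminium drinks bottle with a black cap, 64 mm in diameter, 170 mm tall, standing behind the work; not to be disturbed. Origin: centre of its underside.
Things that resemble listed ones, but are neither listed nor needed, are in the scene too. What is shaped like the shuttle_b but orange is not meant.

How it is judged (in metres and radians):
At the end, for the whole second after the job is handed in: Box flat within 12 mm of mat centre, 10 deg of square; tube upright left, lower shuttle right, within 15 mm each way of their midway points; other shuttle nested on it (8 mm, seated); tag under the lifted clip within 8 mm of the stop, 12 mm of centre, 7 deg of square; all released, at rest (x of box in the frame of mat between -0.012 and 0.012 m and y of box in the frame of mat between -0.012 and 0.012 m and z of box in the frame of mat between -0.001 and 0.007 m and angle between the y axis of box and the y axis of mat, either way round below 0.17 rad and x of tube in the frame of mat between -0.015 and 0.015 m and y of tube in the frame of mat between 0.0865 and 0.1165 m and z of tube in the frame of mat between -0.001 and 0.007 m and angle between tube's own z axis and vertical below 0.05 rad and ((x of shuttle_a in the frame of mat between -0.015 and 0.015 m and y of shuttle_a in the frame of mat between -0.1165 and -0.0865 m and z of shuttle_a in the frame of mat between -0.001 and 0.007 m and angle between shuttle_a's own z axis and vertical below 0.08 rad and angle between shuttle_b's own z axis and vertical below 0.15 rad and horizontal distance between shuttle_b and shuttle_a below 0.008 m and z of shuttle_b in the frame of shuttle_a between 0.02 and 0.034 m) or (x of shuttle_b in the frame of mat between -0.015 and 0.015 m and y of shuttle_b in the frame of mat between -0.1165 and -0.0865 m and z of shuttle_b in the frame of mat between -0.001 and 0.007 m and angle between shuttle_b's own z axis and vertical below 0.08 rad and angle between shuttle_a's own z axis and vertical below 0.15 rad and horizontal distance between shuttle_a and shuttle_b below 0.008 m and z of shuttle_a in the frame of shuttle_b between 0.02 and 0.034 m)) and x of tag in the frame of clipboard above 0.007 m and y of tag in the frame of clipboard between -0.012 and 0.012 m and z of tag in the frame of clipboard between 0.001 and 0.007 m and angle between the y axis of tag and the x axis of clipboard, either way round below 0.12 rad and value of joint clip above 0.06 rad and linear speed of each of tube, box, shuttle_a, shuttle_b, tag below 0.01 m/s); the robot touches nothing.
It fails at once if the cup is shifted by more than 20 mm (distance of cup from where it was at the start of the episode above 0.02 m).
It fails at once if the bottle is shifted by more than 20 mm (distance of bottle from where it was at the start of the episode above 0.02 m).
It also fails if it takes over 122 s, if anything falls off the work surface, if the arm or the gripper's body presses on something with over 40 N, if the wrist force passes 120 N, or if a joint passes its speed limit or range.

## Robot

A 6-joint arm with a two-finger parallel gripper is mounted at the origin on the work surface. World frame = base frame: x ahead of the robot, y to its left, z up, the work surface at z = 0. Lengths are in mm, angles in degrees, forces in N, time in s.
With the tool pointing down it reaches from about 300 to 850 mm from the base axis. Payload 4.2 kg.
Tool frame: the origin (TCP) lies between the finger pads; the fingertips stand 14 mm ahead of it and the grasp point (between the pads) lies 5 mm behind it (env.finger_overhang is the distance from the TCP to the fingertips, in mm); z points along the fingers, y is the line along which they close (so a half turn about z gives the same grasp; the last joint's range is limited). The gripper opens to 91 mm and grips with 3 to 60 N. Pads are 32 mm wide; open, the fingers measure 118 mm over their backs; the gripper's body (76 mm by 178 mm) begins 60 mm behind the grasp point.
Start: joints at [67.036, 18.312, 89.639, -0, 72.044, -1.146], TCP at [213.709, 533.826, 227.976] pointing down, gripper open.
Joint ranges: [-177.97, 177.97], [-48.28, 115.42], [12.27, 149.76], [-77.06, 257.06], [2.81, 150.46], [-146.56, 146.56]. Speed limits (degrees/s): [147.25, 147.25, 180, 180, 180, 180].

## Interface

Orientations are given as [roll, pitch, yaw] about the fixed x, y, z axes, in that order (R = Rz(yaw) Ry(pitch) Rx(roll)).
In Python, from workcell import status, cams, env, finder gives the robot as it stands.
- The arm moves only by the tool apply_moves, never from a script. Its argument "increments" is a list of rows, each a list of 7 numbers: the opening, from -1 (shut) to 1 (fully open), then the shift along the world's x, y, z in m, then the turn, a rotation vector about the world's x, y, z in degrees. In form: [[gripper, x, y, z, ax, ay, az], ...]. A call has 1 to 5 rows; each row shifts and turns the commanded pose from where the row before left it; what a row does not reach is not made up. A row lasts 1/12 s, in which the tool goes at most 41.7 mm and 7.16 degrees, less where a joint would pass 70% of its speed; a pose out of reach is approached as far as the arm can. A call with a gripper value outside its range is refused whole. The fingers move at their own pace and stop on an object; "newtons" is the grip in N (left out, the last holds). Time passes only in rows, so rows that do not move let the fingers close. It gives the time, the measured TCP pose, the force, the opening and the grip force at its end, in the units of the state.
- status.state(): the state, without advancing time (a new reading comes with each control period).
- cams.grab_frame(name): name is "side" or "top" or "wrist"; returns a dict with "color" (384x512x3 uint8, red, green, blue), "intrinsics" (3x3 intrinsics, pixels), "R" (3x3) and "t" (3): a world point X has camera coordinates R X + t. Camera axes: x right, y down, z forward; pixel columns grow to the right and rows downward; lengths in mm; the calibration is good to about 2 mm. A picture is of the moment at which its call begins. There is no depth.
- env.job_done(): hands the job in; it is judged then, once.
Trained networks look in the newest picture that a camera, given by its name, has taken for a name from the list of things; names that differ only in an ending like _2 or _b are one class to them, and where a whole thing is asked for, a point or a joint stands for the part that bears it (a point fixed in the world has none). Each returns a list of dicts, best first, with "score" (0 to 1); they miss things now and then, are a little off and sometimes report something else, mostly with a low value. They report only what shows in the picture. A call takes as long as a camera call. They do not tell look-alikes from the thing itself.
- finder.boxes_of(query, camera): "rect" ([left, top, width, height] in pixels, round what is visible of it).
- finder.trace(query, camera): "pixels" (384x512 bool, what is visible of it) and "rect" ([left, top, width, height] in pixels, round what is visible of it).
The state is a dict: "time_s": time; "qpos": joint angles; "qvel": joint speeds; "effort": joint torques, N m; "ee_pos": TCP position; "ee_rot": TCP orientation; "force": force on the tool from outside, world axes, zero at the start; "torque": the same for the moment, N m; "gripper_width": finger opening in mm; "gripper_force": force on a finger pad.
Only numpy, scipy, OpenCV 4.12 (cv2) and the standard library are available. Lean on these libraries where they do the work, as an engineer would, in place of code of your own. Each camera call takes 0.05 s, during which the arm holds its last target. There are 200 camera calls.

## Working session

There is one attempt and no reset: what is moved stays moved. The work goes in short steps, Python scripts to look and compute and a tool call to move; the robot and the scene stay as the last step left them, time stands still between calls to the robot, and variables do not carry over. Pictures are saved under pics/ and viewed, at most 14 in all, crops included, and the job is handed in when it is done.

Besides the shell and the picture viewer there is one more tool, called after ">>>" in YAML: its name, and indented under it one key for each argument. apply_moves: Moves the arm, as the interface text tells. Its arguments: {"type":"object","properties":{"increments":{"type":"array","items":{"type":"array","items":{"type":"number"}}},"newtons":{"type":"number"}},"required":["increments"]}

```bash
mkdir -p pics; ls; python3 - <<'E'
from workcell import status,cams,env,finder
import cv2,numpy as np
print(status.state()); print(env.finger_overhang)
for n in ("top","side"):
    f=cams.grab_frame(n); cv2.imwrite(f"pics/{n}0.png",cv2.resize(f["color"][:,:,::-1],None,fx=1.5,fy=1.5))
    print(n,f["intrinsics"],f["R"],f["t"], -f["R"].T@f["t"])
E
```

```text
pics
{'time_s': 0.0, 'qpos': array([ 6.70349925e+01,  1.83516525e+01,  8.97051907e+01,  2.46852685e-04,
        7.20427000e+01, -1.14380958e+00]), 'qvel': array([-0.03884437, -0.10900346, -0.0847893 ,  0.00171219,  0.02257912,
       -0.02547   ]), 'effort': array([-1.99938273e-03, -4.12460160e+01, -2.31972688e+01,  7.26432865e-02,
        4.58274130e-02, -1.33936551e-04]), 'ee_pos': array([213.53099344, 533.38071717, 227.12836823]), 'ee_rot': array([-1.79900481e+02, -2.22172060e-03,  1.58178724e+02]), 'force': array([-0.60237246,  0.38054182,  0.17048244]), 'torque': array([ 0.03192048, -0.04675376,  0.056511  ]), 'gripper_force': 0.0, 'gripper_width': 91.53967449387117}
14.0
top [[466.64097865   0.         249.19789701]
 [  0.         466.64097865 196.1318262 ]
 [  0.           0.           1.        ]] [[ 0.01309088 -0.99990283 -0.00479198]
 [-0.98228482 -0.01196398 -0.18701175]
 [ 0.18693624  0.00715524 -0.98234599]] [  58.85509964  537.13369597 1345.38880566] [ 275.34588438   55.64906269 1422.36964052]
side [[444.087136     0.         257.11218143]
 [  0.         444.087136   191.60266497]
 [  0.           0.           1.        ]] [[ 0.99718917 -0.07419014 -0.01046817]
 [-0.06332599 -0.75987641 -0.64697579]
 [ 0.04004471  0.64582015 -0.76243869]] [-509.86403266  105.77891432 1326.38846243] [ 462.01460441 -814.05638522 1074.38892902]
```

View pics/top0.png

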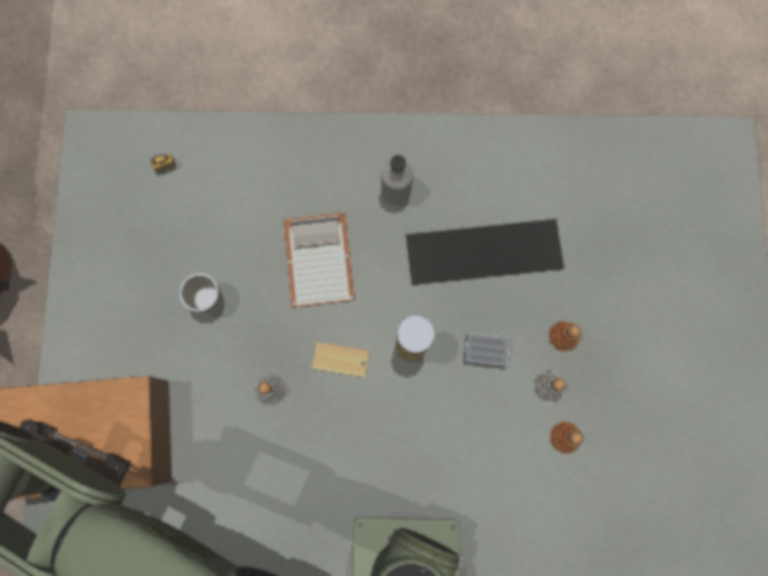

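View pics/side0.png

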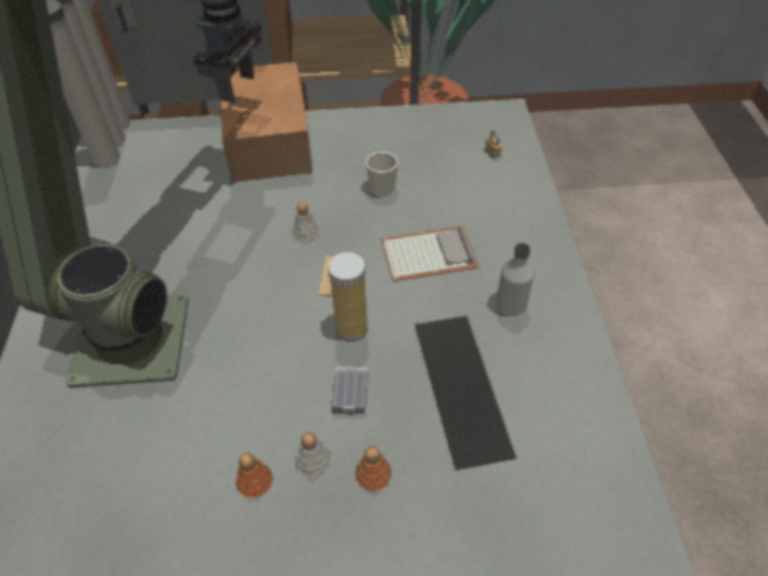

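Pixels below are in the 1.5x top view. The white shuttlecocks are at (268,389) and (551,386); the orange look-alikes at (565,335) and (566,437) are not wanted. The tube is at (413,338), box at (487,350), tag at (340,360), clipboard at (319,260), mat at (485,252), bottle at (397,178) and cup at (200,292). Next I fit the models to the silhouettes.

```bash
cat > h.py <<'E'
from workcell import status,cams,env,finder
import cv2,numpy as np
from scipy.optimize import minimize
def ring(d,z,n=24):
    a=np.linspace(0,2*np.pi,n,endpoint=False); return np.c_[d/2*np.cos(a),d/2*np.sin(a),0*a+z]
def slab(x,y,z): return np.array([[i*x/2,j*y/2,k] for i in(-1,1) for j in(-1,1) for k in(0,z)])
M=dict(tube=np.r_[ring(64,0),ring(66,168),ring(66,190)],box=slab(60,86,28),tag=slab(55,110,5),mat=slab(110,320,3),
 clipboard=slab(190,130,4),shuttle_a=np.r_[ring(62,0),ring(31,60),ring(26,76),ring(14,83)],
 cup=np.r_[ring(60,0),ring(76,80)],bottle=np.r_[ring(64,0),ring(64,120),ring(28,170)])
def proj(f,X): 
    c=X@f["R"].T+f["t"]; p=c@f["intrinsics"].T; return p[:,:2]/p[:,2:]
def ray(f,uv,z):
    d=f["R"].T@np.linalg.solve(f["intrinsics"],[uv[0],uv[1],1]); o=-f["R"].T@f["t"]; return o+d*(z-o[2])/d[2]
def place(n,p,z0=0):
    c,s=np.cos(p[2]),np.sin(p[2]); return M[n]@np.array([[c,s,0],[-s,c,0],[0,0,1]])+[p[0],p[1],z0]
def render(f,n,p,z0):
    q=proj(f,place(n,p,z0)); h=cv2.convexHull((q*4+1.5).astype(np.float32)).astype(np.int32)
    m=np.zeros((384*4,512*4),np.uint8); cv2.fillConvexPoly(m,h,255); return cv2.resize(m,(512,384),interpolation=cv2.INTER_AREA)/255.
def fit(n,obs,p0,z0=0,yaw=True):
    def cost(p):
        p=np.r_[p,0][:3]; c=0
        for f,m in obs:
            r=render(f,n,p,z0); c+=1-np.minimum(r,m).sum()/np.maximum(r,m).sum()
        return c/len(obs)
    k=3 if yaw else 2
    best=None
    for y in ([p0[2]-.15,p0[2],p0[2]+.15] if yaw else [0]):
        x0=np.r_[p0[:2],y][:k]; S=np.vstack([x0]+[x0+np.eye(k)[i]*([12,12,.15][i]) for i in range(k)])
        r=minimize(cost,x0,method="Nelder-Mead",options=dict(initial_simplex=S,xatol=.05,fatol=1e-4,maxiter=150))
        if best is None or r.fun<best.fun: best=r
    return best
E
cat > m.py <<'E'
from h import *
T=cams.grab_frame("top");S=cams.grab_frame("side")
H=dict(tube=90,box=14,tag=3,mat=2,clipboard=2,shuttle_a=40,cup=40,bottle=80)
for n in M:
    t=finder.trace(n,"top"); s=finder.trace(n,"side")
    for d in t:
        if d["score"]<.3: continue
        m=d["pixels"]; ys,xs=np.nonzero(m); col=T["color"][m].mean(0).round()
        P=ray(T,(xs.mean(),ys.mean()),H[n])
        e=P.copy(); 
        best=None
        for q in s:
            v,u=np.nonzero(q["pixels"]); uv=proj(S,P[None])[0]; dd=np.hypot(u.mean()-uv[0],v.mean()-uv[1])
            if best is None or dd<best[0]: best=(dd,q)
        yaw=n in("box","tag","mat","clipboard"); y0=0
        if n=="tag": y0=1.7
        obs=[(T,m.astype(float))]
        if best and best[0]<15: obs2=obs+[(S,best[1]["pixels"].astype(float))]
        else: obs2=None
        o=[]
        for ob in (obs,obs2,[obs2[1]] if obs2 else None):
            if ob is None: continue
            r=fit(n,ob,(P[0],P[1],y0),0,yaw); o.append((r.x.round(2).tolist(),round(r.fun,3)))
        print(n,round(d["score"],2),d["rect"],col,o)
E
python3 m.py
```

```text
tube 0.69 [261.2, 211.5, 27.6, 32.3] [165. 166. 167.] [([438.81, -10.57], np.float64(0.04)), ([440.82, -10.58], np.float64(0.068)), ([441.84, -6.05], np.float64(0.045))]
tube 0.39 [119.6, 185.5, 30.0, 24.1] [129. 129. 125.] [([511.08, 382.11], np.float64(0.307))]
box 0.93 [309.9, 223.0, 28.8, 26.0] [120. 122. 124.] [([430.83, -161.94, -0.11], np.float64(0.051)), ([432.2, -160.45, -0.14], np.float64(0.114)), ([435.12, -156.24, -0.11], np.float64(0.085))]
tag 0.98 [207.9, 226.5, 38.4, 26.2] [182. 164. 124.] [([409.2, 133.17, 2.97], np.float64(0.065)), ([408.92, 133.58, 2.98], np.float64(0.396)), ([391.7, 138.58, 3.22], np.float64(0.716))]
mat 0.59 [271.1, 148.2, 103.2, 38.7] [58. 58. 56.] [([639.22, -164.05, 0.12], np.float64(0.049)), ([641.02, -160.45, 0.13], np.float64(0.055)), ([642.66, -158.77, 0.12], np.float64(0.025))]
clipboard 0.6 [189.2, 142.3, 49.8, 64.2] [170. 163. 154.] [([617.4, 181.08, 0.11], np.float64(0.026)), ([618.28, 183.12, 0.12], np.float64(0.077)), ([623.22, 189.27, 0.12], np.float64(0.058))]
shuttle_a 0.85 [365.7, 284.7, 23.0, 23.1] [125.  90.  64.] [([259.74, -318.43], np.float64(0.073))]
shuttle_a 0.84 [355.4, 248.8, 22.4, 21.9] [122. 115. 105.] [([358.69, -288.21], np.float64(0.063)), ([361.64, -286.36], np.float64(0.113)), ([362.87, -284.98], np.float64(0.057))]
shuttle_a 0.74 [170.2, 251.7, 24.9, 20.4] [122. 115. 105.] [([346.72, 270.83], np.float64(0.056))]
shuttle_a 0.63 [368.2, 213.5, 20.8, 23.0] [123.  90.  66.] [([463.53, -324.46], np.float64(0.069)), ([464.83, -321.6], np.float64(0.13)), ([466.1, -317.9], np.float64(0.042))]
cup 0.64 [121.5, 186.8, 27.3, 20.3] [128. 128. 125.] [([531.11, 406.47], np.float64(0.088)), ([533.09, 408.83], np.float64(0.098)), ([534.18, 412.98], np.float64(0.04))]
bottle 0.6 [254.8, 103.5, 23.7, 36.6] [96. 95. 91.] [([768.84, 22.36], np.float64(0.113)), ([770.69, 22.31], np.float64(0.132)), ([774.24, 31.5], np.float64(0.12))]
```

>>> apply_moves:
  increments:
    - [1,0.005,-0.02,0.012,0,0,-2]
    - [1,0.01,-0.034,0.012,0,0,-4]
    - [1,0.011,-0.036,0.012,0,0,-4]
    - [1,0.011,-0.036,0.004,0,0,-4]
    - [1,0.011,-0.036,0,0,0,-4]

```text
time_s: 1.42
ee_pos: [262.2, 370.9, 269.2]
ee_rot: [179.8, 0.0, 140.0]
force: [1.4, -0.8, 1.0]
gripper_width: 91.0
gripper_force: 0.0
```

>>> apply_moves:
  increments:
    - [1,0.011,-0.036,0,0,0,-4]
    - [1,0.011,-0.036,0,0,0,-4]
    - [1,0.011,-0.036,0,0,0,-4]
    - [1,0.011,-0.036,0,0,0,-4]
    - [1,0.011,-0.036,0,0,0,-4]

```text
time_s: 1.83
ee_pos: [316.7, 190.2, 268.2]
ee_rot: [179.9, 0.0, 120.0]
force: [0.2, -0.7, 0.4]
gripper_width: 90.9
gripper_force: 0.0
```

>>> apply_moves:
  increments:
    - [1,0.012,-0.036,0,0,0,-4]
    - [1,0.012,-0.036,0,0,0,-4]
    - [1,0.012,-0.036,0,0,0,-4]
    - [1,0.012,-0.036,0,0,0,-4]
    - [1,0.012,-0.036,0,0,0,-4]

```text
time_s: 2.25
ee_pos: [376.8, 9.9, 268.4]
ee_rot: [179.9, 0.0, 100.0]
force: [1.1, 1.0, 1.0]
gripper_width: 90.9
gripper_force: 0.0
```

>>> apply_moves:
  increments:
    - [1,0.011,-0.036,0,0,0,-4]
    - [1,0.011,-0.036,0,0,0,-4]
    - [1,0.011,-0.034,0,0,0,-4]
    - [1,0.011,-0.03,0,0,0,-3]
    - [1,0,0,0,0,0,0]

```text
time_s: 2.67
ee_pos: [422.6, -128.8, 267.9]
ee_rot: [179.9, 0.2, 84.8]
force: [0.6, 0.2, 0.1]
gripper_width: 90.9
gripper_force: 0.0
```

```bash
cat > w.py <<'E'
import sys
from h import *
# usage: w.py pic name x y yaw z0 [name ...]
f=cams.grab_frame("wrist"); st=status.state()
print("ee",st["ee_pos"].round(1),st["ee_rot"].round(1)); print("cam",(-f["R"].T@f["t"]).round(1),f["R"].T[:,2].round(2))
if sys.argv[1]!="-": cv2.imwrite("pics/"+sys.argv[1],f["color"][:,:,::-1])
a=sys.argv[2:]
for i in range(0,len(a),5):
    n=a[i]; x,y,yaw,z0=map(float,a[i+1:i+5]); yw=n in("box","tag","mat","clipboard")
    for d in finder.trace(n,"wrist"):
        if d["score"]<.3: continue
        m=d["pixels"]; out=[round(d["score"],2),d["rect"]]
        if np.hypot(*(np.mean(np.nonzero(m)[::-1],1)-proj(f,place(n,(x,y,yaw),z0)).mean(0)))<90:
            r=fit(n,[(f,m.astype(float))],(x,y,yaw),z0,yw); out+=[r.x.round(3).tolist(),round(r.fun,3)]
        print(n,*out,f["color"][m].mean(0).round())
E
python3 w.py w1.png box 433 -160 -.12 0
```

```text
ee [ 421.3 -126.4  267.7] [-180.     0.    84.9]
cam [427.1 -57.6 424.7] [-0.02 -0.25 -0.97]
box 0.63 [236.8, 149.8, 53.3, 67.9] [430.784, -159.841, -0.11] 0.042 [177. 184. 187.]
```

View pics/w1.png

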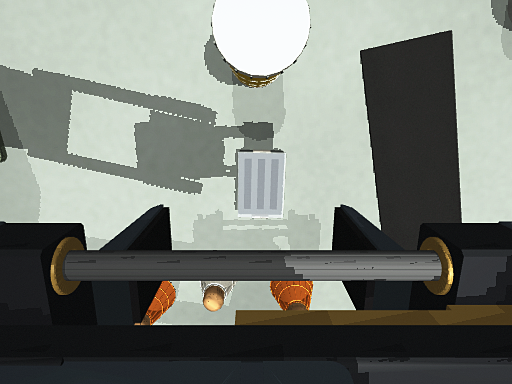

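>>> apply_moves:
  increments:
    - [1,0.01,-0.0355,0,0,0,-1.2]
    - [1,0,0,-0.035,0,0,0]
    - [1,0,0,-0.04,0,0,0]
    - [1,0,0,-0.04,0,0,0]
    - [1,0,0,-0.04,0,0,0]

```text
time_s: 3.18
ee_pos: [430.4, -158.3, 112.1]
ee_rot: [179.9, 0.0, 84.1]
force: [0.5, -0.3, 0.1]
gripper_width: 91.2
gripper_force: 0.0
```

>>> apply_moves:
  increments:
    - [1,0,0,-0.04,0,0,0]
    - [1,0,0,-0.035,0,0,0]
    - [1,0,0,-0.021,0,0,0]
    - [1,0,0,0,0,0,0]
    - [-1,0,0,0,0,0,0]
  newtons: 15

```text
time_s: 3.6
ee_pos: [430.6, -158.3, 16.9]
ee_rot: [-180.0, -0.0, 84.1]
force: [0.6, -0.1, 0.4]
gripper_width: 87.0
gripper_force: 0.0
```

>>> apply_moves:
  increments:
    - [-1,0,0,0,0,0,0]
    - [-1,0,0,0,0,0,0]
    - [-1,0,0,0,0,0,0]
    - [-1,0,0,0,0,0,0]
    - [-1,0,0,0,0,0,0]

```text
time_s: 4.02
ee_pos: [430.9, -159.5, 17.3]
ee_rot: [180.0, -0.0, 84.0]
force: [-0.9, 0.4, 1.9]
gripper_width: 59.9
gripper_force: 15.0
```

>>> apply_moves:
  increments:
    - [-1,0,0,0.02,0,0,0]
    - [-1,0,0,0.035,0,0,0]
    - [-1,0.02,0,0.04,0,0,2]
    - [-1,0.035,0,0.035,0,0,3]
    - [-1,0.035,0,0,0,0,3]

```text
time_s: 4.43
ee_pos: [516.9, -160.8, 145.4]
ee_rot: [179.4, 0.2, 92.1]
force: [1.3, -0.2, -1.5]
gripper_width: 60.2
gripper_force: 15.0
```

>>> apply_moves:
  increments:
    - [-1,0.035,0,0,0,0,3]
    - [-1,0.035,0,0,0,0,2]
    - [-1,0.03,0,0,0,0,0]
    - [-1,0.02,0,0,0,0,0]
    - [-1,0,0,0,0,0,0]

```text
time_s: 4.85
ee_pos: [637.6, -159.6, 137.8]
ee_rot: [179.8, 0.0, 97.0]
force: [0.7, -0.1, 0.3]
gripper_width: 59.8
gripper_force: 15.0
```

```bash
python3 w.py w2.png mat 641 -160 .12 0 box 641 -160 .12 130 
```

```text
ee [ 635.  -159.5  137.7] [-180.   -0.   97.]
cam [626.8 -89.  294.8] [ 0.03 -0.25 -0.97]
mat 0.78 [185.0, 0.0, 138.6, 167.7] [616.55, 20.209, 0.121] 0.01 [45. 45. 43.]
box 0.88 [187.2, 159.5, 133.2, 150.6] [636.237, -159.048, 0.138] 0.377 [194. 202. 205.]
```

View pics/w2.png

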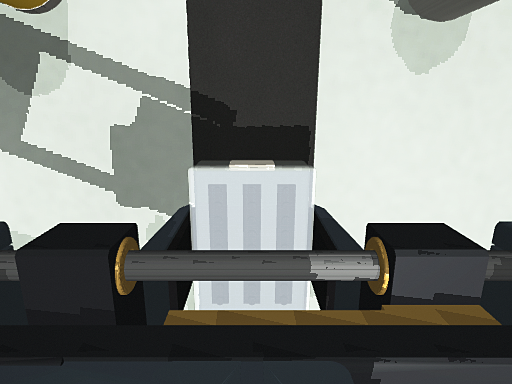

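>>> apply_moves:
  increments:
    - [-1,0.0037,-0.0025,-0.02,0,0,0]
    - [-1,0,0,-0.035,0,0,0]
    - [-1,0,0,-0.035,0,0,0]
    - [-1,0,0,-0.02,0,0,0]
    - [-1,0,0,-0.007,0,0,0]

```text
time_s: 5.42
ee_pos: [633.0, -161.6, 19.2]
ee_rot: [-179.5, -0.2, 97.0]
force: [-11.4, 2.5, 22.8]
gripper_width: 60.0
gripper_force: 15.0
```

>>> apply_moves:
  increments:
    - [-1,0,0,0,0,0,0]
    - [0.7,0,0,0,0,0,0]
    - [0.9,0,0,0,0,0,0]
    - [0.9,0,0,0,0,0,0]
    - [0.9,0,0,0.02,0,0,0]

```text
time_s: 5.83
ee_pos: [635.2, -161.6, 39.3]
ee_rot: [-179.7, -0.1, 97.0]
force: [0.1, -0.3, -0.6]
gripper_width: 83.3
gripper_force: 0.0
```

>>> apply_moves:
  increments:
    - [1,0,0,0.035,0,0,0]
    - [1,0,0,0.04,0,0,0]
    - [1,0,0,0.04,0,0,0]
    - [1,0,0.02,0.04,0,0,0]
    - [1,0,0.03,0.04,0,0,0]

```text
time_s: 6.25
ee_pos: [637.7, -119.8, 231.1]
ee_rot: [179.8, 0.1, 96.8]
force: [1.0, 0.1, -0.2]
gripper_width: 91.2
gripper_force: 0.0
```

>>> apply_moves:
  increments:
    - [1,0,0.03,0.03,0,0,0]
    - [1,0,0.03,0.02,0,0,0]
    - [1,0,0.03,0,0,0,0]
    - [1,0,0,0,0,0,0]
    - [1,0,0,0,0,0,0]

```text
time_s: 6.67
ee_pos: [637.4, -27.7, 277.9]
ee_rot: [179.9, 0.0, 97.1]
force: [0.3, -0.6, -0.5]
gripper_width: 90.8
gripper_force: 0.0
```

```bash
python3 w.py w3.png mat 639 -162 .12 0 box 639 -162 .12 3
```

```text
ee [637.2 -28.9 277.1] [180.   0.  97.]
cam [626.6  42.9 434.8] [ 0.03 -0.25 -0.97]
mat 0.56 [197.1, 137.0, 85.7, 192.0] [638.129, -159.772, 0.117] 0.361 [40. 40. 39.]
box 0.89 [215.0, 221.6, 47.2, 65.2] [634.453, -163.269, 0.101] 0.54 [165. 172. 174.]
```

View pics/w3.png

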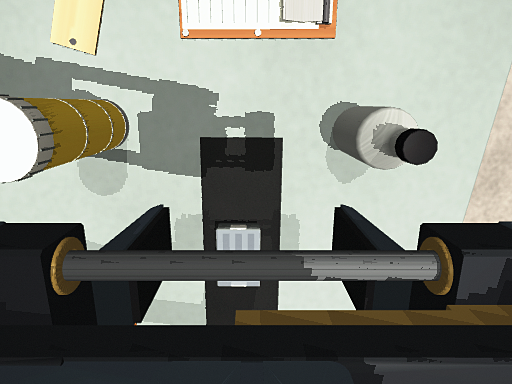

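```bash
python3 - <<'E'
from h import *
f=cams.grab_frame("wrist")
p=(ray(f,(201,137.5),3)+ray(f,(282,137.5),3))/2; print(ray(f,(201,137.5),3),ray(f,(282,137.5),3),p)
print(p-160*np.array([-np.sin(.121),np.cos(.121),0]))
for uv in((217,227),(261,227),(217.5,287),(260.5,287)): print(ray(f,uv,31))
E
python3 m.py 2>&1 | grep -E "^(box|mat|shuttle|tube)"
```

```text
[566.44436534 -10.46295438   3.        ] [672.42345664   2.31194907   3.        ] [619.43391099  -4.07550266   3.        ]
[ 638.74670394 -162.90565102    3.        ]
[ 600.9027422 -121.9850295   31.       ]
[ 658.74778211 -115.01555638   31.        ]
[ 609.89066966 -210.79970291   31.        ]
[ 669.40221873 -203.63199035   31.        ]
box 0.71 [332.5, 156.8, 7.3, 23.9] [118. 120. 121.] [([648.91, -216.79, 0.89], np.float64(0.787)), ([639.93, -159.43, 0.1], np.float64(0.464)), ([639.78, -156.39, 0.12], np.float64(0.058))]
mat 0.81 [329.0, 144.5, 49.1, 39.6] [63. 63. 60.] [([651.27, -264.13, 0.14], np.float64(0.621))]
shuttle_a 0.91 [355.7, 248.1, 23.5, 20.9] [123. 116. 106.] [([360.97, -290.0], np.float64(0.068)), ([361.7, -287.79], np.float64(0.121)), ([363.35, -284.36], np.float64(0.049))]
shuttle_a 0.73 [364.5, 214.4, 22.3, 17.8] [127.  90.  63.] [([464.55, -325.48], np.float64(0.092)), ([465.57, -322.1], np.float64(0.147)), ([466.92, -319.23], np.float64(0.055))]
shuttle_a 0.71 [169.2, 252.4, 24.8, 19.2] [126. 118. 108.] [([347.6, 271.54], np.float64(0.052)), ([348.81, 272.77], np.float64(0.123)), ([349.89, 278.99], np.float64(0.074))]
shuttle_a 0.55 [368.6, 284.5, 19.3, 24.4] [128.  90.  63.] [([259.49, -319.07], np.float64(0.093)), ([263.44, -315.34], np.float64(0.154)), ([264.59, -313.79], np.float64(0.062))]
```

>>> apply_moves:
  increments:
    - [1,-0.02,-0.016,-0.003,0,0,0]
    - [1,-0.03,-0.023,-0.003,0,0,0]
    - [1,-0.032,-0.025,-0.003,0,0,0]
    - [1,-0.032,-0.025,-0.003,0,0,0]
    - [1,-0.032,-0.025,-0.003,0,0,0]

```text
time_s: 8.18
ee_pos: [490.0, -143.7, 261.6]
ee_rot: [180.0, 0.0, 97.0]
force: [0.4, -1.1, 0.0]
gripper_width: 91.0
gripper_force: 0.0
```

>>> apply_moves:
  increments:
    - [1,-0.032,-0.025,-0.003,0,0,0]
    - [1,-0.032,-0.025,-0.003,0,0,0]
    - [1,-0.032,-0.025,-0.003,0,0,0]
    - [1,-0.025,-0.019,-0.003,0,0,0]
    - [1,-0.01,-0.008,0,0,0,0]

```text
time_s: 8.6
ee_pos: [357.0, -246.4, 249.5]
ee_rot: [-179.9, 0.0, 96.8]
force: [-0.8, 0.2, -0.3]
gripper_width: 91.3
gripper_force: 0.0
```

>>> apply_moves:
  increments:
    - [1,0,0,0,0,0,0]
    - [1,0,0,0,0,0,0]

```text
time_s: 8.77
ee_pos: [360.5, -245.3, 250.1]
ee_rot: [179.9, 0.0, 96.9]
force: [0.1, -0.0, 0.6]
gripper_width: 91.2
gripper_force: 0.0
```

```bash
python3 w.py w4.png shuttle_a 360 -287 0 0
```

```text
ee [ 361.1 -245.   250.1] [179.9   0.   97. ]
cam [ 350.2 -174.7  407.1] [ 0.03 -0.25 -0.97]
shuttle_a 0.96 [297.9, 204.9, 36.0, 42.5] [360.0, -287.0] 1.0 [134.  67.  24.]
shuttle_a 0.91 [221.6, 168.8, 49.9, 56.7] [359.652, -286.412] 0.041 [156. 145. 124.]
shuttle_a 0.81 [143.1, 184.7, 50.7, 44.5] [360.0, -287.0] 1.0 [159.  79.  29.]
```

View pics/w4.png

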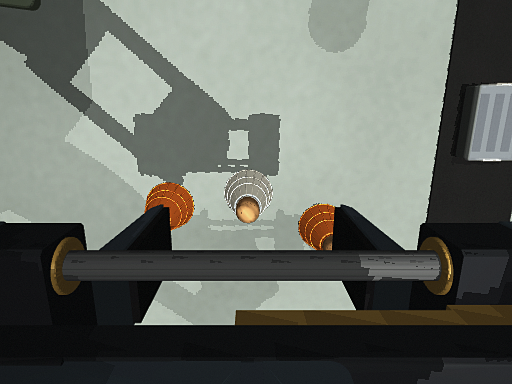

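>>> apply_moves:
  increments:
    - [0.3,-0.0014,-0.0214,-0.025,0,0,0]
    - [0.2,0,-0.02,-0.033,0,0,0]
    - [0.2,0,0,-0.04,0,0,0]
    - [0.2,0,0,-0.04,0,0,0]
    - [0.2,0,0,-0.025,0,0,0]
  newtons: 8

```text
time_s: 9.28
ee_pos: [358.8, -284.8, 83.5]
ee_rot: [-179.8, -0.2, 97.1]
force: [-0.6, 0.7, -0.6]
gripper_width: 60.9
gripper_force: 0.0
```

>>> apply_moves:
  increments:
    - [0.2,0,0,-0.011,0,0,0]
    - [0.2,0,0,0,0,0,0]
    - [-1,0,0,0,0,0,0]
    - [-1,0,0,0,0,0,0]
    - [-1,0,0,0,0,0,0]

```text
time_s: 9.7
ee_pos: [360.4, -286.9, 77.0]
ee_rot: [179.9, 0.1, 97.0]
force: [-0.8, -0.2, 0.9]
gripper_width: 37.8
gripper_force: 0.0
```

>>> apply_moves:
  increments:
    - [-1,0,0,0,0,0,0]
    - [-1,0,0,0,0,0,0]
    - [-1,0,0,0,0,0,0]
    - [-1,0,0,0,0,0,0]

```text
time_s: 10.03
ee_pos: [359.7, -286.9, 76.5]
ee_rot: [179.9, 0.1, 97.0]
force: [1.2, 0.7, 3.4]
gripper_width: 25.6
gripper_force: 8.0
```

>>> apply_moves:
  increments:
    - [-1,0,0,0.02,0,0,0]
    - [-1,0,0,0.035,0,0,0]
    - [-1,0,0,0.035,0,0,0]
    - [-1,0.015,0.002,0.02,0,0,0]
    - [-1,0.03,0.002,0,0,0,0]

```text
time_s: 10.45
ee_pos: [404.3, -283.9, 190.8]
ee_rot: [179.7, 0.3, 96.8]
force: [1.0, -0.9, -0.2]
gripper_width: 25.5
gripper_force: 8.0
```

>>> apply_moves:
  increments:
    - [-1,0.035,0.004,0,0,0,0]
    - [-1,0.035,0.004,0,0,0,0]
    - [-1,0.035,0.004,0,0,0,0]
    - [-1,0.035,0.004,0,0,0,0]
    - [-1,0.035,0.004,0,0,0,0]

```text
time_s: 10.87
ee_pos: [580.4, -262.0, 185.6]
ee_rot: [-180.0, -0.0, 97.0]
force: [0.6, -1.3, 0.4]
gripper_width: 25.5
gripper_force: 8.0
```

>>> apply_moves:
  increments:
    - [-1,0.035,0,0,0,0,0]
    - [-1,0.025,0,0,0,0,0]
    - [-1,0.011,0,0,0,0,0]
    - [-1,0,0,0,0,0,0]
    - [-1,0,0,0,0,0,0]

```text
time_s: 11.28
ee_pos: [649.7, -262.3, 184.9]
ee_rot: [-179.9, -0.0, 97.0]
force: [-0.5, -0.3, -0.3]
gripper_width: 25.8
gripper_force: 8.0
```

```bash
python3 w.py w5.png
```

```text
ee [ 649.1 -262.4  185.2] [-179.9   -0.    97. ]
cam [ 639.7 -191.8  341.9] [ 0.03 -0.25 -0.97]
```

View pics/w5.png

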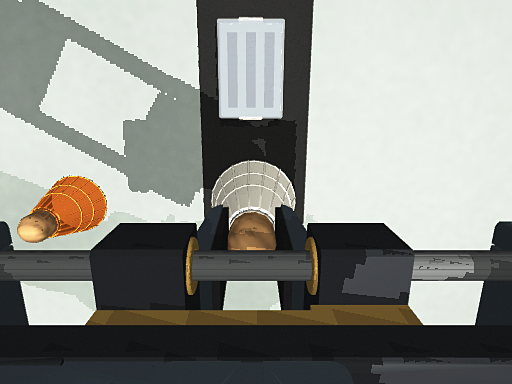

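>>> apply_moves:
  increments:
    - [-1,0.001,0,-0.03,0,0,0]
    - [-1,0,0,-0.035,0,0,0]
    - [-1,0,0,-0.025,0,0,0]
    - [-1,0,0,-0.01,0,0,0]
    - [-1,0,0,-0.004,0,0,0]

```text
time_s: 11.75
ee_pos: [648.9, -262.3, 80.0]
ee_rot: [-179.8, -0.1, 96.9]
force: [0.3, -0.4, 0.9]
gripper_width: 25.6
gripper_force: 8.0
```

>>> apply_moves:
  increments:
    - [-1,0,0,0,0,0,0]
    - [-1,0,0,0,0,0,0]

```text
time_s: 11.92
ee_pos: [651.8, -263.1, 83.8]
ee_rot: [179.8, 0.1, 97.0]
force: [-0.2, 0.7, 1.4]
gripper_width: 25.5
gripper_force: 8.0
```

>>> apply_moves:
  increments:
    - [-1,0,0,-0.0025,0,0,0]
    - [-1,0,0,0,0,0,0]
    - [-1,0,0,0,0,0,0]

```text
time_s: 12.17
ee_pos: [651.5, -262.7, 80.4]
ee_rot: [179.9, 0.0, 97.0]
force: [0.4, 0.0, -0.1]
gripper_width: 25.5
gripper_force: 8.0
```

Release, rise, and head for the other white shuttlecock at about (348,273).

>>> apply_moves:
  increments:
    - [-1,0,0,-0.0005,0,0,0]
    - [-0.7,0,0,0,0,0,0]
    - [-0.3,0,0,0,0,0,0]
    - [0,0,0,0,0,0,0]
    - [0,0,0,0.015,0,0,0]

```text
time_s: 12.58
ee_pos: [649.1, -261.6, 90.6]
ee_rot: [-179.7, -0.2, 97.0]
force: [0.1, 0.7, -0.5]
gripper_width: 42.5
gripper_force: 0.0
```

>>> apply_moves:
  increments:
    - [0.3,0,0,0.035,0,0,0]
    - [0.3,0,0,0.04,0,0,0]
    - [0.3,0,0.01,0.04,0,0,0]
    - [0.3,-0.01,0.034,0.02,0,0,0]
    - [0.3,-0.016,0.034,0.01,0,0,0]

```text
time_s: 13.0
ee_pos: [627.2, -185.1, 242.6]
ee_rot: [179.6, 0.2, 96.9]
force: [1.1, 0.3, 0.2]
gripper_width: 59.3
gripper_force: 0.0
```

>>> apply_moves:
  increments:
    - [0.3,-0.02,0.035,0,0,0,0]
    - [0.3,-0.02,0.035,0,0,0,0]
    - [0.3,-0.02,0.035,0,0,0,0]
    - [0.3,0,0,0,0,0,0]
    - [0.3,0,0,0,0,0,0]

```text
time_s: 13.42
ee_pos: [564.3, -78.0, 239.3]
ee_rot: [180.0, 0.0, 97.1]
force: [0.9, -0.9, 0.2]
gripper_width: 59.1
gripper_force: 0.0
```

```bash
python3 w.py w6.png shuttle_a 651 -262 0 3; python3 m.py | grep shut
```

```text
ee [565.2 -79.2 239.2] [179.9   0.   97.1]
cam [553.7  -7.4 396.2] [ 0.03 -0.25 -0.97]
shuttle_a 0.73 [274.6, 282.6, 40.4, 30.4] [649.048, -260.798] 0.595 [176. 174. 160.]
shuttle_a 0.62 [367.0, 214.9, 19.0, 21.3] [123.  87.  61.] [([462.74, -323.09], np.float64(0.055))]
shuttle_a 0.61 [168.4, 251.0, 26.3, 18.7] [127. 120. 111.] [([347.85, 271.49], np.float64(0.107)), ([349.44, 273.94], np.float64(0.126)), ([350.17, 278.79], np.float64(0.066))]
shuttle_a 0.56 [367.5, 283.6, 21.7, 21.3] [127.  90.  64.] [([260.37, -318.54], np.float64(0.045)), ([262.16, -316.77], np.float64(0.115)), ([263.92, -314.05], np.float64(0.074))]
shuttle_a 0.47 [355.0, 154.1, 14.2, 21.7] [112. 102.  88.] [([652.54, -272.17], np.float64(0.441)), ([652.43, -266.67], np.float64(0.367)), ([656.12, -257.49], np.float64(0.047))]
```

>>> apply_moves:
  increments:
    - [0.3,-0.01,0.02,0.005,0,0,0]
    - [0.3,-0.018,0.034,0.006,0,0,0]
    - [0.3,-0.019,0.034,0,0,0,0]
    - [0.3,-0.019,0.034,0,0,0,0]
    - [0.3,-0.019,0.034,0,0,0,0]

```text
time_s: 14.83
ee_pos: [479.1, 77.7, 249.9]
ee_rot: [180.0, -0.0, 96.9]
force: [1.1, 0.5, 0.2]
gripper_width: 59.1
gripper_force: 0.0
```

>>> apply_moves:
  increments:
    - [0.3,-0.019,0.034,0,0,0,0]
    - [0.3,-0.019,0.034,0,0,0,0]
    - [0.3,-0.019,0.034,0,0,0,0]
    - [0.3,-0.019,0.034,0,0,0,0]
    - [0.3,-0.019,0.034,0,0,0,0]

```text
time_s: 15.25
ee_pos: [383.9, 247.9, 250.1]
ee_rot: [179.9, -0.0, 97.0]
force: [1.7, 0.4, 0.6]
gripper_width: 59.4
gripper_force: 0.0
```

>>> apply_moves:
  increments:
    - [0.3,-0.019,0.034,0,0,0,0]
    - [0.3,-0.018,0.033,0,0,0,0]
    - [0.3,0,0,0,0,0,0]
    - [0.3,0,0,0,0,0,0]
    - [0.3,0,0,0,0,0,0]

```text
time_s: 15.67
ee_pos: [348.2, 313.1, 249.7]
ee_rot: [180.0, 0.0, 97.0]
force: [-0.2, 0.3, 0.3]
gripper_width: 59.7
gripper_force: 0.0
```

```bash
python3 w.py w7.png shuttle_a 348 273 0 0
```

```text
ee [348.5 312.7 249.7] [180.    0.   96.9]
cam [337.8 383.8 406.7] [ 0.03 -0.25 -0.97]
shuttle_a 0.64 [224.2, 168.9, 51.0, 51.3] [345.844, 275.421] 0.029 [169. 158. 135.]
```

>>> apply_moves:
  increments:
    - [0.2,-0.0026,-0.02,-0.025,0,0,0]
    - [0.2,0,-0.0175,-0.033,0,0,0]
    - [0.2,0,0,-0.04,0,0,0]
    - [0.2,0,0,-0.04,0,0,0]
    - [0.2,0,0,-0.025,0,0,0]
  newtons: 8

```text
time_s: 16.18
ee_pos: [344.8, 273.2, 84.1]
ee_rot: [-179.8, 0.1, 96.8]
force: [-0.4, 0.1, 0.5]
gripper_width: 55.1
gripper_force: 0.0
```

>>> apply_moves:
  increments:
    - [0.2,0,0,-0.01,0,0,0]
    - [0.2,0,0,0,0,0,0]
    - [-1,0,0,0,0,0,0]
    - [-1,0,0,0,0,0,0]
    - [-1,0,0,0,0,0,0]

```text
time_s: 16.6
ee_pos: [346.6, 276.4, 78.0]
ee_rot: [179.8, -0.1, 96.9]
force: [0.2, -0.6, -0.5]
gripper_width: 37.6
gripper_force: 0.0
```

>>> apply_moves:
  increments:
    - [-1,0,0,0,0,0,0]
    - [-1,0,0,0,0,0,0]
    - [-1,0,0,0,0,0,0]
    - [-1,0,0,0,0,0,0]

```text
time_s: 16.93
ee_pos: [346.0, 276.5, 77.4]
ee_rot: [179.9, -0.0, 97.0]
force: [1.6, -0.1, 3.1]
gripper_width: 25.7
gripper_force: 8.0
```

>>> apply_moves:
  increments:
    - [-1,0,0,0.02,0,0,0]
    - [-1,0,0,0.038,0,0,0]
    - [-1,0,0,0.038,0,0,0]
    - [-1,0,0,0.038,0,0,0]
    - [-1,0.01,-0.017,0.03,0,0,0]

```text
time_s: 17.35
ee_pos: [355.0, 260.8, 243.7]
ee_rot: [179.9, -0.2, 97.1]
force: [0.2, 0.4, -0.2]
gripper_width: 25.7
gripper_force: 8.0
```

>>> apply_moves:
  increments:
    - [-1,0.016,-0.028,0.025,0,0,0]
    - [-1,0.018,-0.032,0.02,0,0,0]
    - [-1,0.018,-0.032,0.006,0,0,0]
    - [-1,0.018,-0.032,0,0,0,0]
    - [-1,0.018,-0.032,0,0,0,0]

```text
time_s: 17.77
ee_pos: [444.0, 101.7, 292.5]
ee_rot: [179.9, -0.0, 97.0]
force: [1.0, 1.1, 0.0]
gripper_width: 25.1
gripper_force: 8.0
```

>>> apply_moves:
  increments:
    - [-1,0.018,-0.032,0,0,0,0]
    - [-1,0.018,-0.032,0,0,0,0]
    - [-1,0.018,-0.032,0,0,0,0]
    - [-1,0.018,-0.032,0,0,0,0]
    - [-1,0.018,-0.032,0,0,0,0]

```text
time_s: 18.18
ee_pos: [533.7, -58.5, 291.5]
ee_rot: [-180.0, -0.0, 97.0]
force: [-0.2, 0.4, 0.3]
gripper_width: 25.4
gripper_force: 8.0
```

>>> apply_moves:
  increments:
    - [-1,0.018,-0.032,0,0,0,0]
    - [-1,0.018,-0.032,-0.01,0,0,0]
    - [-1,0.018,-0.032,-0.02,0,0,0]
    - [-1,0.018,-0.032,-0.02,0,0,0]
    - [-1,0.018,-0.03,-0.02,0,0,0]

```text
time_s: 18.6
ee_pos: [623.8, -216.5, 220.8]
ee_rot: [180.0, -0.0, 97.0]
force: [-0.0, 1.3, -0.3]
gripper_width: 25.9
gripper_force: 8.0
```

>>> apply_moves:
  increments:
    - [-1,0.017,-0.025,-0.01,0,0,0]
    - [-1,0,0,0,0,0,0]
    - [-1,0,0,0,0,0,0]
    - [-1,0,0,0,0,0,0]

```text
time_s: 18.93
ee_pos: [640.1, -239.1, 211.7]
ee_rot: [-180.0, -0.1, 97.0]
force: [0.3, -0.1, 1.0]
gripper_width: 25.4
gripper_force: 8.0
```

```bash
python3 w.py w8.png
```

```text
ee [ 640.1 -238.7  212.5] [180.  -0.  97.]
cam [ 629.9 -168.6  368.8] [ 0.03 -0.25 -0.97]
```

View pics/w8.png

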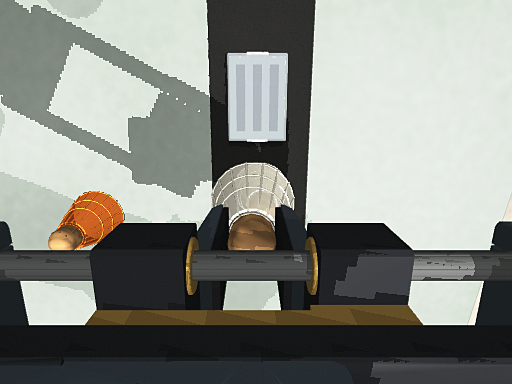

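>>> apply_moves:
  increments:
    - [-1,0.0054,-0.011,-0.01,0,0,0]
    - [-1,0.006,-0.0115,-0.01,0,0,0]
    - [-1,0,0,0,0,0,0]
    - [-1,0,0,0,0,0,0]
    - [-1,0,0,0,0,0,0]

```text
time_s: 19.4
ee_pos: [651.6, -262.1, 191.5]
ee_rot: [-180.0, -0.0, 97.0]
force: [-0.6, 0.2, 0.6]
gripper_width: 25.6
gripper_force: 8.0
```

```bash
python3 - <<'E'
from h import *
f=cams.grab_frame("side"); print(status.state()["ee_pos"])
cv2.imwrite("pics/s1.png",cv2.resize(f["color"][240:350,170:360,::-1],None,fx=4,fy=4,interpolation=cv2.INTER_CUBIC))
for p in((651.5,-262.2,87),(651.5,-262.2,3),(651.5,-262.2,110)): print(p,(proj(f,np.array([p]))[0]-[170,240])*4)
E
```

```text
[ 651.70383666 -262.00455149  191.94307836]
(651.5, -262.2, 87) [600.30756376 136.41037239]
(651.5, -262.2, 3) [587.97052325 200.26454322]
(651.5, -262.2, 110) [603.9362557  117.62895437]
```

View pics/s1.png

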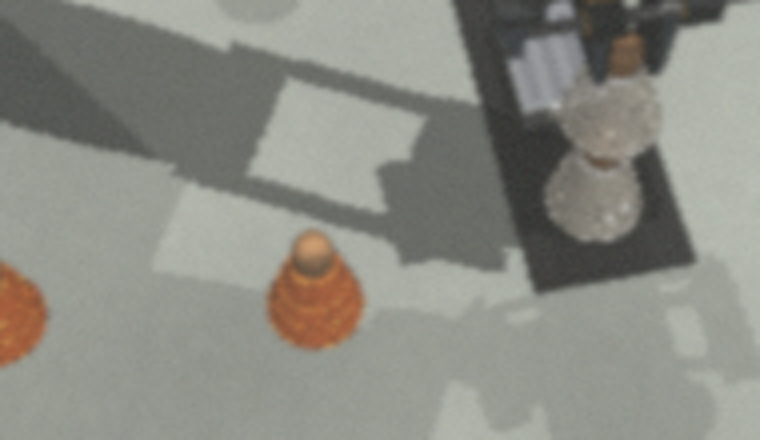

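>>> apply_moves:
  increments:
    - [-1,0,0.0006,-0.015,0,0,0]
    - [-1,0,0,-0.015,0,0,0]
    - [-1,0,0,-0.015,0,0,0]
    - [-1,0,0,-0.01,0,0,0]
    - [-1,0,0,-0.01,0,0,0]

```text
time_s: 19.87
ee_pos: [651.7, -261.3, 126.5]
ee_rot: [180.0, -0.0, 97.0]
force: [-0.3, -0.6, 0.6]
gripper_width: 25.5
gripper_force: 8.0
```

>>> apply_moves:
  increments:
    - [-1,0,0,-0.007,0,0,0]
    - [-1,0,0,-0.006,0,0,0]
    - [-1,0,0,-0.004,0,0,0]
    - [-1,0,0,0,0,0,0]
    - [-1,0,0,0,0,0,0]

```text
time_s: 20.28
ee_pos: [651.9, -261.7, 110.1]
ee_rot: [180.0, 0.0, 97.0]
force: [0.2, -0.2, 0.3]
gripper_width: 25.5
gripper_force: 8.0
```

>>> apply_moves:
  increments:
    - [-1,0,0,-0.003,0,0,0]
    - [-1,0,0,0,0,0,0]
    - [-0.7,0,0,0,0,0,0]
    - [-0.3,0,0,0,0,0,0]
    - [0,0,0,0,0,0,0]

```text
time_s: 20.7
ee_pos: [651.8, -261.6, 107.1]
ee_rot: [180.0, 0.0, 97.0]
force: [-0.3, 0.0, 0.1]
gripper_width: 35.6
gripper_force: 0.0
```

>>> apply_moves:
  increments:
    - [0.1,0,0,0.02,0,0,0]
    - [0.3,0,0,0.04,0,0,0]
    - [1,0,0,0.04,0,0,0]
    - [1,-0.01,0.02,0.04,0,0,0]
    - [1,-0.02,0.03,0.03,0,0,-3]

```text
time_s: 21.12
ee_pos: [626.5, -218.4, 273.0]
ee_rot: [179.7, 0.2, 93.8]
force: [-0.7, 0.5, -0.2]
gripper_width: 68.9
gripper_force: 0.0
```

>>> apply_moves:
  increments:
    - [1,-0.023,0.03,0.03,0,0,-4]
    - [1,-0.023,0.03,0,0,0,0]
    - [1,-0.023,0.03,0,0,0,0]
    - [1,-0.023,0.03,0,0,0,0]
    - [1,-0.023,0.03,0,0,0,0]

```text
time_s: 21.53
ee_pos: [511.6, -69.6, 296.2]
ee_rot: [179.9, -0.0, 90.0]
force: [0.2, 0.8, 1.0]
gripper_width: 90.9
gripper_force: 0.0
```

```bash
python3 - <<'E'
from h import *
print(status.state()["ee_pos"])
f=cams.grab_frame("side"); c=cv2.resize(f["color"][230:330,260:370,::-1],None,fx=4,fy=4,interpolation=cv2.INTER_CUBIC)
g=cams.grab_frame("top"); d=cv2.resize(g["color"][130:230,255:365,::-1],None,fx=4,fy=4,interpolation=cv2.INTER_CUBIC)
cv2.imwrite("pics/s2.png",np.hstack([c,d])[:, :800])
E
```

```text
[511.63519392 -69.60615013 296.17683299]
```

View pics/s2.png

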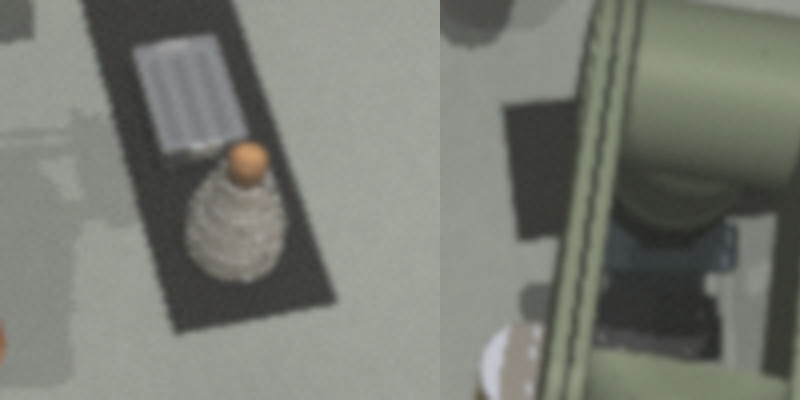

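>>> apply_moves:
  increments:
    - [1,-0.015,0.025,0,0,0,0]
    - [1,-0.019,0.028,0,0,0,0]
    - [1,-0.019,0.028,0,0,0,0]
    - [1,-0.019,0.025,0,0,0,0]
    - [1,0,0,0,0,0,0]

```text
time_s: 22.05
ee_pos: [438.4, 37.9, 296.3]
ee_rot: [-180.0, -0.1, 90.2]
force: [0.4, -0.4, -0.1]
gripper_width: 91.1
gripper_force: 0.0
```

>>> apply_moves:
  increments:
    - [1,0,0,0,0,0,0]
    - [1,0,0,0,0,0,0]

```text
time_s: 22.22
ee_pos: [441.8, 34.7, 296.1]
ee_rot: [179.9, 0.0, 90.0]
force: [0.1, -0.4, 0.4]
gripper_width: 91.2
gripper_force: 0.0
```

```bash
python3 w.py w9.png tube 440 -9 0 0 mat 639 -162 .12 0; python3 - <<'E'
from h import *
f=cams.grab_frame("wrist")
ts=finder.trace("tube","wrist")
for d in ts[:2]: 
    m=d["pixels"]; c=f["color"].astype(int); w=m&(c.max(2)-c.min(2)<40); k,_=cv2.findContours(w.astype(np.uint8),0,1); k=max(k,key=len)
    e=cv2.minEnclosingCircle(k); print(d["score"],e,ray(f,e[0],190),w.sum(),m.sum())
E
```

```text
ee [442.   34.5 295.9] [179.9   0.   89.9]
cam [440.  105.9 453. ] [ 0.   -0.25 -0.97]
tube 0.89 [212.5, 163.0, 70.5, 89.2] [438.129, -2.192] 0.208 [170. 165. 143.]
0.6 ((249.46942138671875, 231.184326171875), 38.33584213256836) [438.63316124  -1.63361054 190.        ] 3528 4907
```

>>> apply_moves:
  increments:
    - [1,-0.0034,-0.0235,0,0,0,0]
    - [1,0,-0.02,0,0,0,0]
    - [1,0,0,-0.02,0,0,0]
    - [1,0,0,-0.03,0,0,0]
    - [1,0,0,-0.03,0,0,0]
  newtons: 20

```text
time_s: 22.88
ee_pos: [438.5, -9.3, 215.5]
ee_rot: [179.8, 0.0, 89.9]
force: [-0.2, 0.2, -0.0]
gripper_width: 91.3
gripper_force: 0.0
```

>>> apply_moves:
  increments:
    - [1,0,0,-0.025,0,0,0]
    - [1,0,0,-0.015,0,0,0]
    - [1,0,0,-0.006,0,0,0]
    - [1,0,0,0,0,0,0]
    - [-1,0,0,0,0,0,0]

```text
time_s: 23.3
ee_pos: [438.3, -8.6, 170.3]
ee_rot: [179.9, 0.0, 90.0]
force: [0.2, 0.1, -0.6]
gripper_width: 87.0
gripper_force: 0.0
```

>>> apply_moves:
  increments:
    - [-1,0,0,0,0,0,0]
    - [-1,0,0,0,0,0,0]
    - [-1,0,0,0,0,0,0]
    - [-1,0,0,0,0,0,0]
    - [-1,0,0,0,0,0,0]

```text
time_s: 23.72
ee_pos: [438.3, -8.3, 170.6]
ee_rot: [179.9, 0.0, 90.0]
force: [0.1, 0.5, 3.4]
gripper_width: 65.5
gripper_force: 20.0
```

>>> apply_moves:
  increments:
    - [-1,0,0,0.02,0,0,0]
    - [-1,0,0,0.025,0,0,0]
    - [-1,0.015,-0.004,0.015,0,0,0]
    - [-1,0.025,-0.007,0,0,0,0]
    - [-1,0.03,-0.009,0,0,0,0]

```text
time_s: 24.13
ee_pos: [507.8, -28.1, 231.3]
ee_rot: [179.9, -0.0, 90.0]
force: [0.4, 0.3, -1.4]
gripper_width: 66.1
gripper_force: 20.0
```

>>> apply_moves:
  increments:
    - [-1,0.03,-0.009,0,0,0,0]
    - [-1,0.03,-0.009,0,0,0,0]
    - [-1,0.028,-0.008,0,0,0,0]
    - [-1,0.02,-0.006,0,0,0,0]
    - [-1,0.01,-0.002,0,0,0,0]

```text
time_s: 24.55
ee_pos: [627.8, -63.3, 228.6]
ee_rot: [-180.0, 0.0, 89.9]
force: [-0.8, 0.5, -0.8]
gripper_width: 65.6
gripper_force: 20.0
```

>>> apply_moves:
  increments:
    - [-1,0,0,-0.015,0,0,0]
    - [-1,0,0,-0.015,0,0,0]
    - [-1,0,0,-0.01,0,0,0]
    - [-1,0,0,0,0,0,0]
    - [-1,0,0,0,0,0,0]

```text
time_s: 24.97
ee_pos: [625.2, -62.2, 189.2]
ee_rot: [-179.9, -0.0, 90.0]
force: [0.1, -0.3, -1.7]
gripper_width: 65.6
gripper_force: 20.0
```

```bash
python3 - <<'E'
from h import *
print(status.state()["ee_pos"])
f=cams.grab_frame("side")
b=status.state()["ee_pos"].copy()
for d in finder.trace("tube","side"):
  if d["score"]>.3:
    m=d["pixels"].astype(float); print(d["score"],d["rect"])
    r=fit("tube",[(f,m)],(626,-62,0),b[2]-170.6,False); print(r.x,r.fun)
E
```

```text
[625.17585931 -62.20179203 189.22227503]
0.64 [290.2, 175.8, 26.3, 59.5]
[627.77711153 -61.74538398] 0.08973263750856386
0.33 [252.9, 158.3, 66.9, 27.0]
[640.0448525   -6.59520555] 0.9587157184108157
```

>>> apply_moves:
  increments:
    - [-1,0.001,0.001,-0.008,0,0,0]
    - [-1,0,0,-0.004,0,0,0]
    - [-1,0,0,-0.002,0,0,0]
    - [-1,0,0,0,0,0,0]
    - [-1,0,0,0,0,0,0]

```text
time_s: 25.48
ee_pos: [626.5, -61.3, 175.6]
ee_rot: [-180.0, -0.0, 90.0]
force: [-1.1, -0.0, -1.1]
gripper_width: 65.7
gripper_force: 20.0
```

>>> apply_moves:
  increments:
    - [-1,0,0,-0.0015,0,0,0]
    - [-1,0,0,0,0,0,0]
    - [0.6,0,0,0,0,0,0]
    - [0.8,0,0,0,0,0,0]
    - [1,0,0,0,0,0,0]

```text
time_s: 25.9
ee_pos: [626.8, -61.3, 174.6]
ee_rot: [180.0, 0.0, 90.0]
force: [-0.0, -0.4, 0.6]
gripper_width: 82.7
gripper_force: 0.0
```

>>> apply_moves:
  increments:
    - [1,0,0,0,0,0,0]
    - [1,0,0,0.02,0,0,0]
    - [1,0,0,0.035,0,0,0]
    - [1,0,0,0.035,0,0,0]
    - [1,-0.02,0.02,0.03,0,0,-2]

```text
time_s: 26.32
ee_pos: [609.1, -43.7, 295.7]
ee_rot: [179.8, 0.1, 87.8]
force: [-0.3, -0.3, 0.9]
gripper_width: 91.3
gripper_force: 0.0
```

>>> apply_moves:
  increments:
    - [1,-0.025,0.03,0,0,0,-2]
    - [1,-0.025,0.03,0,0,0,-2]
    - [1,-0.025,0.03,0,0,0,-2]
    - [1,-0.025,0.03,0,0,0,-2]
    - [1,-0.025,0.03,0,0,0,0]

```text
time_s: 26.73
ee_pos: [480.2, 109.7, 294.5]
ee_rot: [180.0, -0.0, 79.9]
force: [0.0, 0.8, 0.3]
gripper_width: 91.3
gripper_force: 0.0
```

>>> apply_moves:
  increments:
    - [1,-0.025,0.025,0,0,0,0]
    - [1,-0.025,0.02,0,0,0,0]
    - [1,-0.02,0.02,0,0,0,0]
    - [1,0,0,0,0,0,0]
    - [1,0,0,0,0,0,0]

```text
time_s: 27.15
ee_pos: [411.0, 174.3, 294.8]
ee_rot: [179.9, -0.0, 80.1]
force: [-0.1, -0.0, 0.5]
gripper_width: 91.3
gripper_force: 0.0
```

```bash
sed -i 's/y0=1.7/y0=-.17/' m.py; python3 w.py w10.png tag 409 133 -.17 0; python3 m.py | grep -E "^(tub|tag|box|mat|shut|clip)"
```

```text
ee [411.8 173.8 294.6] [179.9  -0.   80. ]
cam [421.4 244.4 451.8] [-0.04 -0.25 -0.97]
tag 0.59 [232.6, 144.4, 41.9, 76.3] [408.786, 135.121, -0.156] 0.02 [198. 176. 121.]
tube 0.8 [278.3, 143.5, 31.8, 38.2] [144. 143. 139.] [([627.35, -63.75], np.float64(0.042)), ([627.98, -63.56], np.float64(0.07)), ([630.49, -57.35], np.float64(0.033))]
box 0.65 [309.1, 155.0, 32.9, 28.2] [118. 120. 122.] [([636.56, -167.15, 0.11], np.float64(0.097)), ([637.69, -163.62, 0.09], np.float64(0.144)), ([638.2, -157.88, 0.1], np.float64(0.115))]
tag 0.63 [212.6, 229.2, 35.5, 25.1] [162. 143. 107.] [([408.7, 125.41, -0.11], np.float64(0.485)), ([412.16, 136.12, -0.15], np.float64(0.304)), ([412.98, 137.99, -0.17], np.float64(0.047))]
tag 0.42 [253.5, 103.1, 26.3, 30.8] [99. 99. 94.] [([796.55, 19.8, 1.49], np.float64(0.231))]
mat 0.85 [272.1, 145.4, 103.9, 42.1] [68. 68. 66.] [([638.49, -163.93, 0.12], np.float64(0.441)), ([639.91, -163.21, 0.13], np.float64(0.49)), ([642.57, -158.41, 0.12], np.float64(0.511))]
clipboard 0.88 [191.0, 142.8, 46.9, 60.8] [170. 162. 153.] [([619.01, 181.07, 0.14], np.float64(0.373)), ([619.51, 185.5, 0.12], np.float64(0.24)), ([619.16, 189.17, 0.12], np.float64(0.086))]
shuttle_a 0.84 [349.8, 154.9, 20.6, 15.7] [119. 111. 101.] [([660.58, -273.45], np.float64(0.097)), ([659.83, -270.95], np.float64(0.345)), ([659.48, -245.98], np.float64(0.062))]
shuttle_a 0.55 [369.3, 282.9, 18.4, 25.3] [130.  92.  65.] [([261.48, -319.11], np.float64(0.143)), ([263.63, -315.62], np.float64(0.142)), ([263.99, -313.75], np.float64(0.041))]
shuttle_a 0.4 [346.7, 165.5, 13.5, 11.0] [91. 90. 85.] [([622.98, -251.82], np.float64(0.874)), ([659.48, -246.13], np.float64(0.512)), ([659.78, -245.9], np.float64(0.061))]
```

View pics/w10.png

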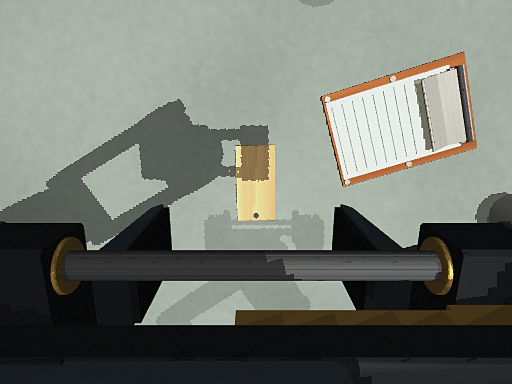

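```bash
python3 - <<'E'
from h import *
f=cams.grab_frame("wrist")
P=[ray(f,u,4) for u in((320,96.5),(464,52.5),(476.5,147),(346,187))]
for p in P: print(p.round(1))
print(np.mean(P,0)); d=P[1]+P[2]-P[0]-P[3]; print(np.arctan2(d[1],d[0]), np.linalg.norm(d)/2)
for d in finder.trace("clipboard","wrist"): 
  r=fit("clipboard",[(f,d["pixels"].astype(float))],(618,184,.12)); print(d["score"],r.x,r.fun)
E
```

```text
[514.  236.8   4. ]
[703.  258.5   4. ]
[718.6 132.3   4. ]
[535.3 107.    4. ]
[617.75956438 183.64600871   4.        ]
0.12568192201289066 187.6171423057487
0.86 [6.17395572e+02 1.85180135e+02 1.29639535e-01] 0.014564206547031833
```

>>> apply_moves:
  increments:
    - [1,-0.0035,-0.032,-0.02,0,0,1]
    - [1,-0.0035,-0.0315,-0.03,0,0,0]
    - [1,0,0,-0.035,0,0,0]
    - [1,0,0,-0.04,0,0,0]
    - [1,0,0,-0.04,0,0,0]
  newtons: 30

```text
time_s: 28.67
ee_pos: [405.1, 111.2, 129.9]
ee_rot: [179.8, -0.1, 80.9]
force: [1.1, 0.6, -0.5]
gripper_width: 91.2
gripper_force: 0.0
```

>>> apply_moves:
  increments:
    - [1,0,0,-0.04,0,0,0]
    - [1,0,0,-0.035,0,0,0]
    - [1,0,0,-0.02,0,0,0]
    - [1,0,0,-0.01,0,0,0]
    - [1,0,0,0,0,0,0]

```text
time_s: 29.08
ee_pos: [403.1, 111.2, 23.5]
ee_rot: [-179.7, 0.1, 81.0]
force: [-0.1, -0.6, -0.2]
gripper_width: 91.0
gripper_force: 0.0
```

>>> apply_moves:
  increments:
    - [1,0,0,0,0,0,0]
    - [1,0,0,0,0,0,0]

```text
time_s: 29.25
ee_pos: [405.7, 111.9, 26.4]
ee_rot: [179.9, -0.0, 81.0]
force: [0.2, -0.0, 0.7]
gripper_width: 90.9
gripper_force: 0.0
```

>>> apply_moves:
  increments:
    - [1,0,-0.001,-0.006,0,0,0]
    - [1,0,0,-0.0045,0,0,0]
    - [1,0,0,0,0,0,0]
    - [1,0,0,0,0,0,0]
    - [1,0,0,0,0,0,0]

```text
time_s: 29.67
ee_pos: [404.9, 110.6, 15.3]
ee_rot: [180.0, -0.0, 81.0]
force: [-0.3, 0.5, 0.1]
gripper_width: 91.2
gripper_force: 0.0
```

>>> apply_moves:
  increments:
    - [-1,0,0,0,0,0,0]
    - [-1,0,0,0,0,0,0]
    - [-1,0,0,0,0,0,0]
    - [-1,0,0,0,0,0,0]
    - [-1,0,0,0,0,0,0]

```text
time_s: 30.08
ee_pos: [404.8, 110.6, 15.2]
ee_rot: [180.0, -0.0, 81.0]
force: [0.5, 0.0, 0.3]
gripper_width: 60.5
gripper_force: 0.0
```

>>> apply_moves:
  increments:
    - [-1,0,0,0,0,0,0]
    - [-1,0,0,0,0,0,0]

```text
time_s: 30.25
ee_pos: [404.8, 110.6, 15.1]
ee_rot: [180.0, -0.0, 81.0]
force: [0.4, -0.0, 0.2]
gripper_width: 54.4
gripper_force: 30.0
```

>>> apply_moves:
  increments:
    - [-1,0,0,0.02,0,0,0]
    - [-1,0,0,0.03,0,0,0]
    - [-1,0,0,0.03,0,0,-4]
    - [-1,0.01,0.005,0.02,0,0,-6]
    - [-1,0.014,0.006,0,0,0,-6]

```text
time_s: 30.67
ee_pos: [430.5, 122.1, 119.1]
ee_rot: [179.7, -0.3, 64.7]
force: [1.1, -0.7, 0.6]
gripper_width: 54.6
gripper_force: 30.0
```

>>> apply_moves:
  increments:
    - [-1,0.014,0.006,0,0,0,-6]
    - [-1,0.015,0.006,0,0,0,-6]
    - [-1,0.015,0.006,0,0,0,-6]
    - [-1,0.015,0.006,0,0,0,-6]
    - [-1,0.015,0.006,0,0,0,-6]

```text
time_s: 31.08
ee_pos: [503.2, 151.8, 114.9]
ee_rot: [-180.0, 0.0, 34.7]
force: [0.6, -0.7, 0.3]
gripper_width: 54.7
gripper_force: 30.0
```

>>> apply_moves:
  increments:
    - [-1,0.015,0.007,0,0,0,-6]
    - [-1,0.015,0.007,0,0,0,-6]
    - [-1,0.014,0.007,0,0,0,-6]
    - [-1,0.008,0.004,0,0,0,-6]
    - [-1,0,0,0,0,0,-3.8]

```text
time_s: 31.5
ee_pos: [556.5, 177.4, 114.7]
ee_rot: [-180.0, -0.1, 6.9]
force: [0.0, 0.3, -0.2]
gripper_width: 54.3
gripper_force: 30.0
```

>>> apply_moves:
  increments:
    - [-1,0,0,0,0,0,0]
    - [-1,0,0,0,0,0,0]
    - [-1,0,0,0,0,0,0]

```text
time_s: 31.75
ee_pos: [554.3, 176.4, 114.9]
ee_rot: [180.0, 0.0, 7.3]
force: [-0.5, 0.0, 0.1]
gripper_width: 54.8
gripper_force: 30.0
```

```bash
python3 w.py w11.png clipboard 617.6 184.4 .125 0 tag 580 180 -1.445 100
```

```text
ee [554.3 176.4 115. ] [180.    0.    7.2]
cam [623.3 185.5 271.8] [-0.25 -0.03 -0.97]
clipboard 0.74 [163.0, 0.0, 177.0, 214.1] [731.639, 200.847, 0.138] 0.305 [201. 183. 164.]
tag 0.61 [196.8, 82.4, 111.1, 204.3] [578.015, 179.491, -1.451] 0.169 [205. 188. 132.]
```

View pics/w11.png

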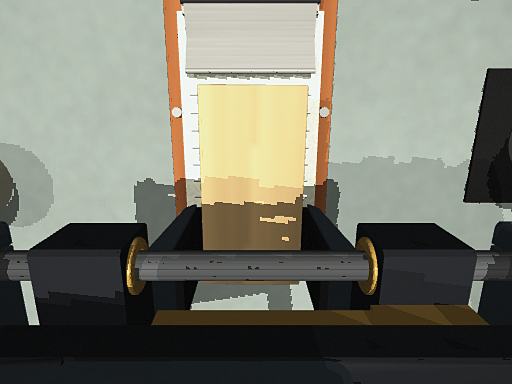

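```bash
python3 - <<'E'
from h import *
f=cams.grab_frame("wrist")
c=np.array([617.6,184.4]);a=.125;R=np.array([[np.cos(a),np.sin(a)],[-np.sin(a),np.cos(a)]])
for n,uv,z in(("tagL",(197.5,85),105),("tagR",(308,85),105),("tagL2",(202,205),105),("tagR2",(303,205),105),("bL",(164.5,1),4),("bR",(338.5,1),4),("bL2",(177.5,205),4),("bR2",(325.5,150),4),("mouthL",(186,72),17),("mouthR",(316,72),17)):
    p=ray(f,uv,z); print(n,p.round(1),(R@(p[:2]-c)).round(1))
E
```

```text
tagL [629.1 212.8 105. ] [14.9 26.8]
tagR [635.8 158.9 105. ] [ 14.9 -27.6]
tagL2 [567.7 205.3 105. ] [-46.9  26.9]
tagR2 [574.5 151.2 105. ] [-46.9 -27.6]
bL [688.8 258.6   4. ] [79.9 64.7]
bR [704.9 130.4   4. ] [ 79.9 -64.5]
bL2 [531.4 238.3   4. ] [-78.8  64.2]
bR2 [594.4 119.8   4. ] [-31.1 -61.2]
mouthL [640.2 236.5  17. ] [28.9 48.8]
mouthR [652.2 140.6  17. ] [ 28.9 -47.8]
```

>>> apply_moves:
  increments:
    - [-1,0,0,-0.03,0,0,0]
    - [-1,0,0,-0.03,0,0,0]
    - [-1,0,0,-0.02,0,0,0]
    - [-1,0,0,-0.007,0,0,0]
    - [-1,0,0,-0.004,0,0,0]

```text
time_s: 32.37
ee_pos: [554.1, 176.4, 23.0]
ee_rot: [180.0, 0.1, 7.2]
force: [-0.0, 0.4, 0.5]
gripper_width: 54.4
gripper_force: 30.0
```

>>> apply_moves:
  increments:
    - [-1,0,0,0,0,0,0]
    - [-1,0,0,0,0,0,0]
    - [-1,0,0,0,0,0,0]

```text
time_s: 32.62
ee_pos: [555.9, 176.9, 25.6]
ee_rot: [-180.0, -0.2, 7.2]
force: [-0.2, -0.2, -0.5]
gripper_width: 54.3
gripper_force: 30.0
```

>>> apply_moves:
  increments:
    - [-1,0,0,-0.003,0,0,0]
    - [-1,0,0,-0.002,0,0,0]
    - [-1,0,0,0,0,0,0]
    - [-1,0,0,0,0,0,0]
    - [-1,0,0,0,0,0,0]

```text
time_s: 33.03
ee_pos: [554.8, 176.6, 19.2]
ee_rot: [180.0, -0.0, 7.2]
force: [0.5, 0.2, -1.5]
gripper_width: 54.6
gripper_force: 30.0
```

>>> apply_moves:
  increments:
    - [-1,0.008,0.001,0,0,0,0]
    - [-1,0.008,0.001,0,0,0,0]
    - [-1,0.008,0.001,0,0,0,0]
    - [-1,0.008,0.001,0,0,0,0]
    - [-1,0,0,0,0,0,0]

```text
time_s: 33.45
ee_pos: [588.4, 180.8, 19.2]
ee_rot: [-180.0, -0.0, 7.2]
force: [0.5, -0.1, 0.8]
gripper_width: 54.8
gripper_force: 30.0
```

>>> apply_moves:
  increments:
    - [-1,0.005,0.0006,0,0,0,0]
    - [-1,0.005,0.0006,0,0,0,0]
    - [-1,0.005,0.0006,0,0,0,0]
    - [-1,0.003,0.0004,0,0,0,0]
    - [-1,0,0,0,0,0,0]

```text
time_s: 33.87
ee_pos: [603.3, 182.5, 19.1]
ee_rot: [180.0, 0.2, 7.2]
force: [-5.5, -0.9, 5.0]
gripper_width: 54.6
gripper_force: 30.0
```

>>> apply_moves:
  increments:
    - [-1,0.002,0.0003,0,0,0,0]
    - [-1,0.002,0.0002,0,0,0,0]
    - [-1,0.001,0.0001,0,0,0,0]
    - [-1,0,0,0,0,0,0]
    - [-1,0,0,0,0,0,0]

```text
time_s: 34.28
ee_pos: [607.4, 183.0, 19.1]
ee_rot: [180.0, 0.3, 7.2]
force: [-6.2, -0.2, 5.9]
gripper_width: 54.2
gripper_force: 30.0
```

>>> apply_moves:
  increments:
    - [-1,0.001,0.0001,0,0,0,0]
    - [-1,0.001,0.0002,0,0,0,0]
    - [-1,0,0,0,0,0,0]
    - [-1,0,0,0,0,0,0]

```text
time_s: 34.62
ee_pos: [608.4, 183.1, 19.1]
ee_rot: [179.9, 0.4, 7.2]
force: [-8.9, -1.0, 7.8]
gripper_width: 54.3
gripper_force: 30.0
```

>>> apply_moves:
  increments:
    - [-1,0.001,0.0001,0,0,0,0]
    - [-1,0.001,0.0002,0,0,0,0]
    - [-1,0,0,0,0,0,0]
    - [-1,0,0,0,0,0,0]

```text
time_s: 34.95
ee_pos: [608.5, 183.1, 19.1]
ee_rot: [179.9, 0.7, 7.2]
force: [-12.7, -2.8, 11.1]
gripper_width: 54.5
gripper_force: 30.0
```

>>> apply_moves:
  increments:
    - [0,-0.002,-0.0002,0,0,0,0]
    - [0.5,0,0,0,0,0,0]
    - [0.6,0,0,0,0,0,0]
    - [0.6,0,0,0,0,0,0]
    - [0.6,0,0,0,0,0,0]

```text
time_s: 35.37
ee_pos: [612.4, 183.9, 19.0]
ee_rot: [-180.0, -0.1, 7.2]
force: [-0.4, 0.1, 0.0]
gripper_width: 73.0
gripper_force: 0.0
```

>>> apply_moves:
  increments:
    - [0.6,0,0,0.015,0,0,0]
    - [0.6,0,0,0.03,0,0,0]
    - [0.6,-0.02,0,0.035,0,0,0]
    - [0.6,-0.03,0,0.035,0,0,0]
    - [0.6,-0.03,0,0.03,0,0,0]

```text
time_s: 35.78
ee_pos: [535.6, 183.9, 161.7]
ee_rot: [-180.0, -0.1, 7.1]
force: [-0.2, -0.0, 0.0]
gripper_width: 72.9
gripper_force: 0.0
```

>>> apply_moves:
  increments:
    - [0.6,-0.035,0,0.03,0,0,0]
    - [0.6,-0.035,0,0.03,0,0,0]
    - [0.6,-0.035,0,0,0,0,0]
    - [0.6,-0.03,0,0,0,0,0]
    - [0.6,0,0,0,0,0,0]

```text
time_s: 36.2
ee_pos: [401.8, 183.2, 214.9]
ee_rot: [-180.0, 0.2, 7.3]
force: [-0.4, -0.1, 0.2]
gripper_width: 72.7
gripper_force: 0.0
```

```bash
python3 - <<'E'
from h import *
print(status.state()["ee_pos"])
f=cams.grab_frame("side"); c=cv2.resize(f["color"][130:330,230:370,::-1],None,fx=2.8,fy=2.8,interpolation=cv2.INTER_CUBIC)
g=cams.grab_frame("wrist"); d=cv2.resize(g["color"][:384,100:360,::-1],(400,560),interpolation=cv2.INTER_CUBIC)
cv2.imwrite("pics/fin.png",np.hstack([c,d]))
r=[(x["score"],fit("tag",[(g,x["pixels"].astype(float))],(632,186,-1.445),4).x) for x in finder.trace("tag","wrist")]; print(r)
E
```

```text
[401.79175281 183.15396869 214.90782167]
[(0.6, array([631.65091   , 186.7818197 ,  -1.41996479]))]
```

View pics/fin.png

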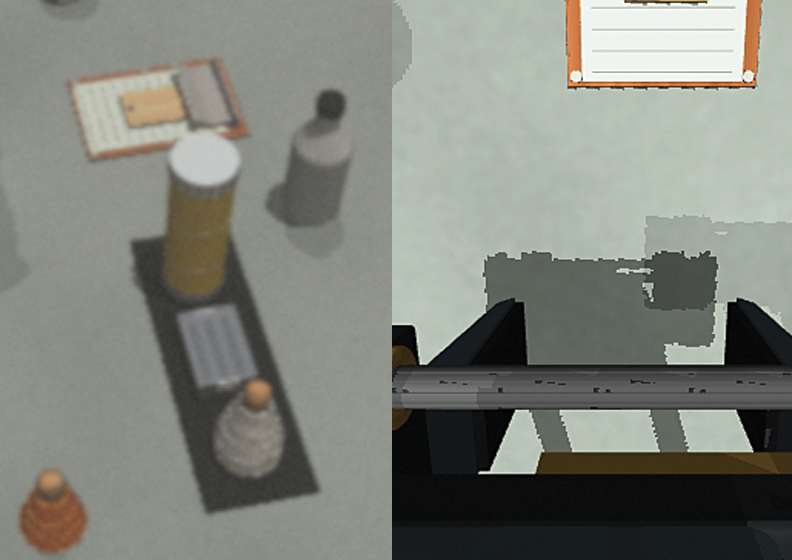

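```bash
python3 -c "
from workcell import env; print(env.job_done())"
```

```text
the job is handed in; nothing more can be done
None
```

The kit is set out and the job is handed in at about 36 s of robot time. The verdict was not returned, but my last measurements put everything within tolerance: the box is about 4 mm off the mat's centre, the tube and nested shuttlecocks are at their midway points, the tag is against the stop under the clip, and the cup and bottle were never touched.

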